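Set the sprung heel stop of a club-bending fixture to its middle position and lock it

TASK

Set the heel stop on the club-bending fixture to its middle position: with the fingertips push the red thumb plate in against its spring until the carriage's catch has passed the stop pin, then let it come back so that it rests latched against the pin. After that push the black-knobbed lock lever all the way over to its far stop, away from you. Only push: do not pinch the thumb plate, and leave the loose things on the bench where they are.

Things in the scene. Friction and masses are not known exactly. Their poses are not given: they have to be found in the camera images.
- fixture: Club-bending fixture bolted to the bench: aluminium plate, x -135 to +215 mm, y -110 to +110 mm, 12 mm thick. Origin on the bench surface under the track. x points the way the carriage is pushed in (away from the robot), y left towards the lock lever, z up. Clamp with iron head and shaft stub (165 mm high) at x 155 to 210; readout box 57 mm high at x 115, y -75.
- thumb_plate (a point): Centre of the front face (towards the robot, the fixture's -x) of the red thumb plate standing up at the carriage's front end. The plate is 36 mm wide (fixture y) and 14 mm thick (red front half = carriage_c3, dark back half = carriage_c4); its top is 26 mm above this point, its foot 26 mm below. Free room in front, down to the rails 38 mm below. Axes as the fixture's. Moves with the carriage.
- carriage (a joint): Position (m) of the sprung carriage along the fixture's +x: 0 = out, at rest; 0.060 = hard stop. Spring 2 N at 0, 8 N at 0.06; passing the pin and damping add 2 to 5 N. Its brass catch pushes the stop pin aside; the pin snaps back behind it by 0.036 (push to 0.045 to 0.055 to be sure). Let back from there it stops on the pin at 0.030, the middle position; let go earlier it returns to 0.
- pin_top (a point): Top centre of the sprung stop pin, a brass pin of 10 mm with a yellow cap of 16 mm, 55 mm above the bench, at the carriage's right side (fixture x = 20, y = -25 mm). Needs no touching.
- lock_lever (a joint): Angle (rad) of the lock lever about a hinge along the fixture's y: 0 = leaning 0.6 rad from upright towards the robot (fixture -x), 0.6 = upright, 1.2 = leaning 0.6 rad to the far side (locked, far stop). Starts between 0 and 0.25. Light friction (about 1 N at the knob); it stays where it is left.
- lock_lever_tip (a point): Centre of the black ball knob, 26 mm in diameter, at the end of the lock lever: a 10 mm steel rod, 70 mm from hinge to this point. The hinge lies at x = 0, y = 78, z = 34 mm in the fixture's frame, over a grey block 70 x 50 mm whose top is 37 mm (hinge drum 47 mm) above the bench.
- tape: Roll of blue tape lying flat, 90 mm in diameter, 25 mm high, origin at the centre of its underside. Leave alone.
- jar: Small jar with a black lid, 52 mm in diameter, 60 mm high, origin under its centre. Leave alone.
- ferrule_pot: Small open copper pot, 60 mm in diameter, 45 mm high, origin under its centre. Leave alone.
- screwdriver: Screwdriver lying on the bench to the left of the fixture. Leave alone.
- solvent: Upright bottle with a red cap, 60 mm in diameter, 170 mm high, origin under its centre. Leave alone.
- hammer: Hammer lying on the bench. Leave alone.
- wrench: Wrench lying on the bench. Leave alone.
- iron_head: Steel golf iron head lying flat, about 75 x 45 x 14 mm with a 13 mm hosel. Leave alone.

How it is judged:
By the outcome, as a careful person would: the job done as asked, in the order asked, and still so for the second after the job is handed in, with the robot touching nothing.
It also fails if it takes over 48 s, if anything falls off the work surface, if the arm or the gripper's body presses on something with over 40 N, if the wrist force passes 120 N, or if a joint passes its speed limit or range.

ROBOT

A 6-joint arm with a two-finger parallel gripper is mounted at the origin on the work surface. World frame = base frame: x ahead of the robot, y to its left, z up, the work surface at z = 0. Lengths are in m, angles in degrees, forces in N, time in s.
With the tool pointing down it reaches from about 0.325 to 0.85 m from the base axis. Payload 15.5 kg.
Tool frame: the origin (TCP) lies at the very end of the fingers, on their centre line; the grasp point (between the pads) lies arm.grip_depth behind it (arm.grip_depth is the distance from the TCP to the grasp point, in m); z points along the fingers, y is the line along which they close (so a half turn about z gives the same grasp; the last joint's range is limited). The gripper opens to 91 mm and grips with 3 to 60 N. Pads are 32 mm wide; open, the fingers measure 118 mm over their backs; the gripper's body (76 mm by 178 mm) begins 60 mm behind the grasp point.
Start: joints at [-68.841, 28.281, 77.091, -0, 74.628, -5.472], TCP at [0.28, -0.559, 0.182] pointing down, gripper open.
Joint ranges: [-166.48, 166.48], [-47.26, 123.95], [12.59, 153.08], [-70.14, 250.14], [6.76, 159.57], [-176.63, 176.63]. Speed limits (degrees/s): [108.29, 108.29, 147.25, 172.46, 172.46, 172.46].

INTERFACE

Orientations are given as a 3x3 rotation matrix whose columns are the frame's x, y, z axes.
In Python, from rig import arm gives the robot as it stands. Calls block until the motion is done:
- arm.move_to(position, orientation): joint-space move of the TCP to a pose.
- arm.move_l(position, orientation=None, feed=0.15): straight line of the TCP; orientation=None keeps the orientation; feed is the mean speed in m/s.
- arm.move_joints(angles): joint-space move.
- arm.grip(opening): finger opening in m; the grip force is fixed at half the most; returns when the fingers have stopped.
- arm.sleep(seconds).
- arm.solve_ik(position, orientation): joint angles nearest the present ones, or None.
- arm.snapshot(name): name is "scene" or "side" or "wrist"; returns the picture (384x512x3 uint8, red, green, blue); there is no depth.
- arm.get_calibration(name): a dict with "intrinsics" (3x3 intrinsics, pixels), "k1" (the pictures are not rectified: a ray, as slopes to the right and down, at radius r is drawn at 1 + k1 r^2 times it, then the intrinsics apply), "cam_to_world" (4x4, takes a point from camera to world coordinates). Camera axes: x right, y down, z forward; pixel columns grow to the right and rows downward; lengths in m; the calibration is good to about 2 mm. A picture is of the moment at which its call begins: read the wrist's pose just before it. get_calibration takes no time and is no camera call; for the wrist camera it gives the pose at the moment of the call.
A pose or a line that the arm cannot do raises arm.Unreachable and nothing moves.
- arm.sign_off(): hands the job in; it is judged then, once.
Readings, each from a call of its own:
- arm.current_t(): time.
- arm.current_joint_positions(): joint angles.
- arm.current_dq(): joint speeds.
- arm.current_tau(): joint torques, N m.
- arm.current_ee_pos(): TCP position.
- arm.current_tool_rot(): TCP orientation.
- arm.current_force(): force on the tool from outside, world axes, zero at the start.
- arm.current_torque(): the same for the moment, N m.
- arm.current_width(): finger opening in m.
- arm.current_grasp_force(): force on a finger pad.
Only numpy, scipy, OpenCV 4.12 (cv2) and the standard library are available. Lean on these libraries where they do the work, as an engineer would, in place of code of your own. Each camera call takes 0.05 s, during which the arm holds its last target. There are 200 camera calls.

## Working session

There is one attempt and no reset: what is moved stays moved. The work goes in short steps, each a Python script; the robot and the scene stay as the last script left them, time stands still between calls to the robot, and variables do not carry over. Pictures are saved under pics/ and viewed, at most 10 in all, crops included, and the job is handed in when it is done.

```bash
ls; mkdir -p pics; python3 - <<'E'
from rig import arm
import cv2,numpy as np
for n in("scene","side"):
    cv2.imwrite(f"pics/{n}0.png",arm.snapshot(n)[:,:,::-1]); c=arm.get_calibration(n);print(n,np.round(c["intrinsics"],1).tolist(),c["k1"],np.round(c["cam_to_world"],3).tolist())
print(arm.current_t(),arm.grip_depth)
E
```

```text
pics
scene [[400.6, 0.0, 259.4], [0.0, 400.6, 193.9], [0.0, 0.0, 1.0]] -0.12688367815374538 [[0.1, 0.838, -0.537, 1.215], [0.995, -0.076, 0.067, -0.091], [0.016, -0.541, -0.841, 1.12], [0.0, 0.0, 0.0, 1.0]]
side [[497.0, 0.0, 254.2], [0.0, 497.0, 185.2], [0.0, 0.0, 1.0]] 0.017760716915938092 [[-0.839, -0.382, 0.388, -0.118], [-0.545, 0.595, -0.591, 1.007], [-0.005, -0.708, -0.707, 1.299], [0.0, 0.0, 0.0, 1.0]]
0.1 0.0188
```

View pics/scene0.png

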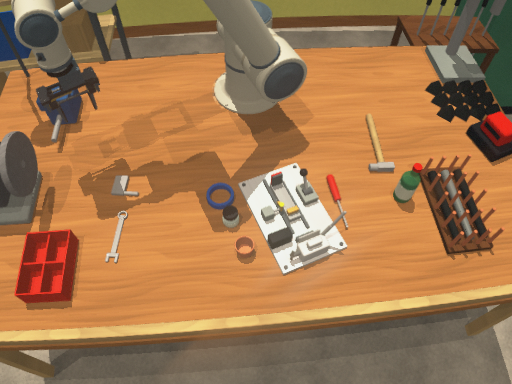

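View pics/side0.png

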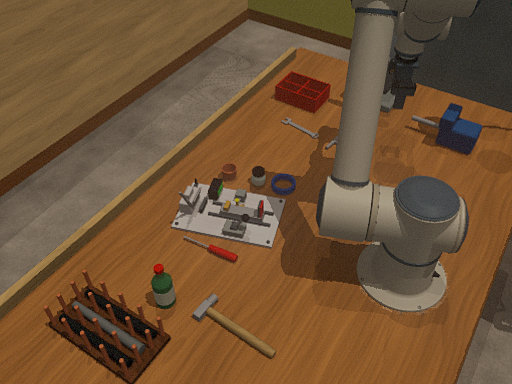

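The scene view shows the fixture at about (240–347, 165–272), with the red plate near (277,179), the yellow pin near (290,208) and the black knob near (304,172). In the side view the red plate is near (262,208). I'll zoom in on both.

```bash
python3 - <<'E'
import cv2,numpy as np
a=cv2.imread("pics/scene0.png")[155:280,230:360];b=cv2.imread("pics/side0.png")[170:250,165:295]
a=cv2.resize(a,None,fx=4.6,fy=4.6,interpolation=2)[:575];b=cv2.resize(b,None,fx=6,fy=6,interpolation=2)
cv2.imwrite("pics/a.png",a);cv2.imwrite("pics/b.png",b)
E
```

```text
(no output)
```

View pics/a.png

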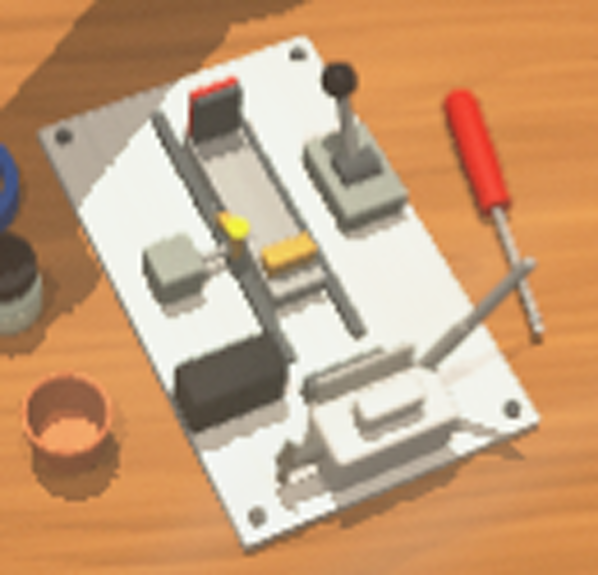

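View pics/b.png

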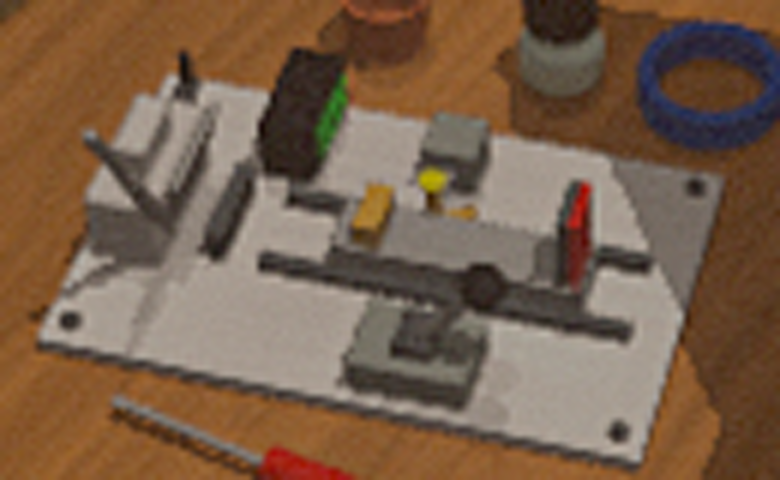

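The crops show the plate corners clearly. In crop a they are at (40,132), (305,38), (538,422) and (248,548). The knob is at a(338,78) / b(482,285), the pin cap at a(236,228) / b(432,180), and the red face centre is at about b(578,235).

```bash
cat > h.py <<'E'
from rig import arm
import cv2,numpy as np
def ray(cal,uv):
    K=np.array(cal["intrinsics"]);T=np.array(cal["cam_to_world"])
    p=cv2.undistortPoints(np.array([[uv]],float),K,np.array([cal["k1"],0,0,0.]))[0,0]
    return T[:3,3],T[:3,:3]@np.array([p[0],p[1],1])
def plane(cal,uv,z):
    o,d=ray(cal,uv);return o+d*(z-o[2])/d[2]
def tri(rs):
    A=[];b=[]
    for o,d in rs:
        d=d/np.linalg.norm(d);P=np.eye(3)-np.outer(d,d);A.append(P);b.append(P@o)
    A=np.vstack(A);b=np.hstack(b);x=np.linalg.lstsq(A,b,rcond=None)[0]
    return x,np.linalg.norm(A@x-b)
E
python3 - <<'E'
from h import *
np.set_printoptions(precision=4,suppress=True)
cs,cd=arm.get_calibration("scene"),arm.get_calibration("side")
A=lambda p:(p[0]/4.6+230-.4,p[1]/4.6+155-.4)
B=lambda p:(p[0]/6+165-.4,p[1]/6+170-.4)
F=np.array([[-135,-110],[-135,110],[215,110],[215,-110]])/1e3
a=[(40,132),(305,38),(538,422),(248,548)];b=[(722,178),(640,462),(40,342),(165,78)]
W=[]
for pts,c,f in((a,cs,A),(b,cd,B)):
    w=np.array([plane(c,f(p),.012)[:2] for p in pts]);W.append(w);print(w, np.linalg.norm(np.diff(w,axis=0),axis=1))
def fit(w,F):
    m,n=w.mean(0),F.mean(0);H=(F-n).T@(w-m);th=np.arctan2(H[0,1]-H[1,0],H[0,0]+H[1,1])
    R=np.array([[np.cos(th),-np.sin(th)],[np.sin(th),np.cos(th)]]);return th,m-R@n,R
for w in W+[np.mean(W,0)]:
    th,t,R=fit(w,F);print(np.degrees(th),t,np.abs(w-(F@R.T+t)).max())
for n,p,q in(("knob",(338,78),(482,285)),("pin",(236,226),(432,180)),("redtop",(214,88),(582,185))):
    x,e=tri([ray(cs,A(p)),ray(cd,B(q))]);print(n,x,e,"fix",R.T@(x[:2]-t))
E
```

```text
[[ 0.4599 -0.0687]
 [ 0.3921  0.1364]
 [ 0.7223  0.2445]
 [ 0.7912  0.0399]] [0.216  0.3475 0.2158]
[[ 0.4593 -0.0701]
 [ 0.3889  0.1371]
 [ 0.7182  0.2475]
 [ 0.79    0.0419]] [0.2188 0.3473 0.2178]
18.225339905019705 [0.5534 0.0755] 0.0027587446520576653
18.733599647505226 [0.5512 0.0762] 0.0019497574593872191
18.479900899024322 [0.5523 0.0759] 0.002356809416979383
knob [0.4901 0.137  0.0951] 0.000351607853703281 fix [-0.0396  0.0777]
pin [0.5785 0.0572 0.0557] 0.0006771400487289724 fix [ 0.019 -0.026]
redtop [0.4869 0.0483 0.0935] 0.0050482525463478025 fix [-0.0708 -0.0054]
```

Both views agree on the fixture pose: origin (0.552, 0.076), yaw 18.5°. The knob and pin match their nominal places, and the lever is at about 0 rad. Next I locate the thumb plate on the fixture's y=0 plane.

```bash
cat >> h.py <<'E'
th=np.radians(18.48);t0=np.array([.5523,.0759]);R2=np.array([[np.cos(th),-np.sin(th)],[np.sin(th),np.cos(th)]])
X=np.array([R2[0,0],R2[1,0],0]);Y=np.array([-X[1],X[0],0])
def W(x,y,z): return np.r_[t0+R2@np.array([x,y]),z]
Rd=np.column_stack([X,-Y,[0,0,-1.]])
def fx(p): p=np.asarray(p);return np.r_[R2.T@(p[:2]-t0),p[2]]
E
python3 - <<'E'
from h import *
np.set_printoptions(precision=4,suppress=True)
for n,(u0,v0,u1,v1) in(("scene",(265,165,290,190)),("side",(255,195,272,225))):
    im=cv2.imread(f"pics/{n}0.png").astype(int);b,g,r=im[...,0],im[...,1],im[...,2]
    m=(r>100)&(r>2.2*g)&(r>2.2*b);v,u=np.nonzero(m[v0:v1,u0:u1]);u=u+u0;v=v+v0
    c=arm.get_calibration(n);print(n,len(u),u.min(),u.max(),v.min(),v.max(),u.mean(),v.mean())
    o,d=ray(c,(u.mean(),v.mean()));k=((W(0,0,0)-o)@Y)/(d@Y);print("y=0:",fx(o+k*d))
    for z in(.05,.06,.065,.075,.09,.1):print(z,fx(plane(c,(u.mean(),v.mean()),z)))
for z in (.06,.15):
  for q in(Rd,Rd@np.diag([-1,-1,1.])):print(arm.solve_ik(W(-.13,0,z),q))
E
```

```text
scene 9 272 280 172 175 276.0 173.77777777777777
y=0: [-0.075  -0.      0.0812]
0.05 [-0.0946  0.0111  0.05  ]
0.06 [-0.0883  0.0075  0.06  ]
0.065 [-0.0852  0.0058  0.065 ]
0.075 [-0.0789  0.0022  0.075 ]
0.09 [-0.0695 -0.0031  0.09  ]
0.1 [-0.0632 -0.0067  0.1   ]
side 17 260 262 201 215 261.11764705882354 206.0
y=0: [-0.0739 -0.      0.0751]
0.05 [-0.0684 -0.0225  0.05  ]
0.06 [-0.0706 -0.0135  0.06  ]
0.065 [-0.0717 -0.0091  0.065 ]
0.075 [-0.0739 -0.0001  0.075 ]
0.09 [-0.0771  0.0133  0.09  ]
0.1 [-0.0793  0.0223  0.1   ]
[ -3.3361  23.9443 111.7626  -0.      44.2931  68.1839]
[  -3.3361   23.9443  111.7626   -0.       44.2931 -111.8161]
[ -3.3361  15.1857 105.5927  -0.      59.2216  68.1839]
[  -3.3361   15.1857  105.5927   -0.       59.2216 -111.8161]
```

Front face at x≈-0.076, top at z≈0.08, so centre at z≈0.055, which fits the sizes given. Now I approach and push by force and distance.

```bash
python3 - <<'E'
from h import *
np.set_printoptions(precision=4,suppress=True)
arm.grip(0.0);print("t",arm.current_t(),arm.current_width())
arm.move_to(W(-.135,0,.15),Rd);print("t",arm.current_t())
arm.move_l(W(-.135,0,.05),feed=.15)
arm.move_l(W(-.105,0,.05),feed=.1);print("t",arm.current_t(),"F",arm.current_force(),arm.current_force()@X)
x=-.105
while x<-.08:
    x+=.003;arm.move_l(W(x,0,.05),feed=.05);f=arm.current_force()@X;print(round(x,3),fx(arm.current_ee_pos())[0],round(f,2),arm.current_t())
    if f<-1.3:break
cv2.imwrite("pics/c.png",cv2.resize(np.hstack([arm.snapshot("scene")[150:280,225:365,::-1],arm.snapshot("side")[140:270,165:305,::-1]]),None,fx=2.8,fy=2.8,interpolation=2))
E
```

```text
t 1.4667 0.0004491124625278359
t 3.65
t 4.9167 F [-0.7605  0.1274 -0.2871] -0.6809503354022645
-0.102 -0.10225944688604832 -0.09 5.1667
-0.099 -0.09886785936505597 -0.29 5.4167
-0.096 -0.09580054108738796 -0.58 5.6667
-0.093 -0.09324375200021626 -2.73 5.9167
```

View pics/c.png

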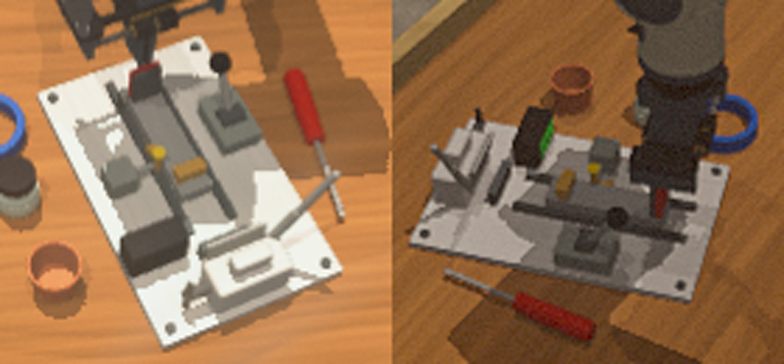

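The fingers touch the red plate's front at its centre (-2.7 N at x=-0.093, 0.5–1 mm in), and nothing else is near them. I push 50 mm, then let it come back.

```bash
python3 - <<'E'
from h import *
for x in(-.075,-.065,-.055,-.044):
    arm.move_l(W(x,0,.05),feed=.04);print(x,fx(arm.current_ee_pos()),round(arm.current_force()@X,2),arm.current_t())
for x in(-.055,-.062,-.066,-.070,-.080):
    arm.move_l(W(x,0,.05),feed=.03);print(x,round(arm.current_force()@X,2),arm.current_t())
arm.move_l(W(-.1,0,.05),feed=.1);arm.move_l(W(-.1,0,.14),feed=.2)
arm.move_l(W(-.1,.078,.14),feed=.2);print(arm.current_t())
cv2.imwrite("pics/d.png",cv2.resize(np.hstack([arm.snapshot("scene")[150:280,225:365,::-1],arm.snapshot("side")[140:270,165:305,::-1]]),None,fx=2.8,fy=2.8,interpolation=2))
E
```

```text
-0.075 [-7.52079300e-02  8.65792530e-05  4.98808106e-02] -3.75 6.6167
-0.065 [-6.46280672e-02 -2.26962287e-05  4.99963156e-02] 0.69 7.0167
-0.055 [-5.55459095e-02  3.90935811e-05  4.99221123e-02] -6.46 7.4167
-0.044 [-4.47715494e-02 -3.45599068e-06  4.99099936e-02] -6.8 7.8417
-0.055 -6.13 8.3583
-0.062 -4.52 8.7417
-0.066 0.11 9.025
-0.07 -0.01 9.3083
-0.08 -0.15 9.7917
11.2833
```

View pics/d.png

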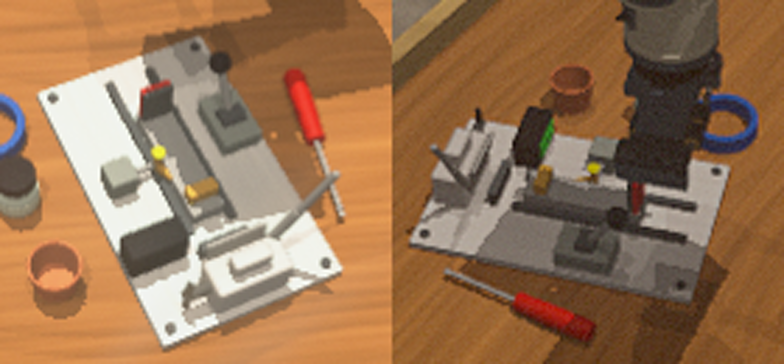

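The force went to zero near x=-0.064 while backing off, and the red plate now stands about 30 mm further in, beside the pin: the carriage is latched. The knob hasn't moved. Now the lever.

```bash
python3 - <<'E'
from h import *
arm.move_l(W(-.1,.078,.083),feed=.15)
arm.sleep(.2);f0=arm.current_force()@X
for x in(-.075,-.06,-.03,-.01,.003):
    arm.move_l(W(x,.078,.083),feed=.06);print(x,round(arm.current_force()@X-f0,2),arm.current_t())
while x<.022:
    x+=.0015;arm.move_l(W(x,.078,.083),feed=.03);arm.sleep(.1);f=arm.current_force()@X-f0;print(round(x,4),round(fx(arm.current_ee_pos())[0],4),round(f,2))
    if f<-6:break
arm.move_l(W(-.06,.078,.083),feed=.1);arm.move_l(W(-.1,.078,.17),feed=.2);arm.move_l(W(-.22,.0,.22),feed=.3);print(arm.current_t())
cv2.imwrite("pics/e.png",cv2.resize(np.hstack([arm.snapshot("scene")[150:280,225:365,::-1],arm.snapshot("side")[140:270,165:305,::-1]]),None,fx=2.8,fy=2.8,interpolation=2))
E
```

```text
-0.075 0.08 12.6833
-0.06 -0.92 13.0833
-0.03 0.27 13.7333
-0.01 -0.99 14.2167
0.003 -0.61 14.5833
0.0045 0.0044 -0.76
0.006 0.006 -1.09
0.0075 0.0075 0.23
0.009 0.009 -0.27
0.0105 0.0105 -0.67
0.012 0.012 0.04
0.0135 0.0135 0.47
0.015 0.015 -0.55
0.0165 0.0165 0.57
0.018 0.018 0.21
0.0195 0.0195 0.23
0.021 0.021 -1.33
0.0225 0.0225 0.13
21.3917
```

View pics/e.png

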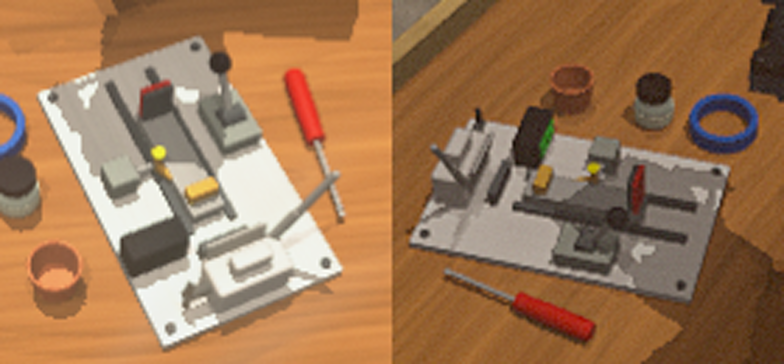

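The lever hasn't moved: the knob is at the same pixels in both views, and no stop force was felt. The carriage is still latched. I'll repeat the approach and look while the finger should be touching.

```bash
python3 - <<'E'
from h import *
arm.move_l(W(-.1,.078,.15),Rd,feed=.3);arm.move_l(W(-.1,.078,.083),feed=.2);ims=[]
for x in(-.06,-.035):
    arm.move_l(W(x,.078,.083),feed=.08);print(fx(arm.current_ee_pos()),arm.current_force(),arm.current_width(),arm.current_t())
    ims.append(np.hstack([arm.snapshot("scene")[145:215,255:355,::-1],arm.snapshot("side")[155:225,195:295,::-1]]))
cv2.imwrite("pics/f.png",cv2.resize(np.vstack(ims),None,fx=4,fy=4,interpolation=2))
E
```

```text
[-0.06034067  0.07806586  0.0830987 ] [-0.5624178   0.26103101 -0.91205343] 0.00048170603923042526 23.3083
[-0.03526948  0.07807521  0.08280655] [ 0.13049112  0.34166528 -0.41514801] 0.0002390910503230052 23.875
```

View pics/f.png

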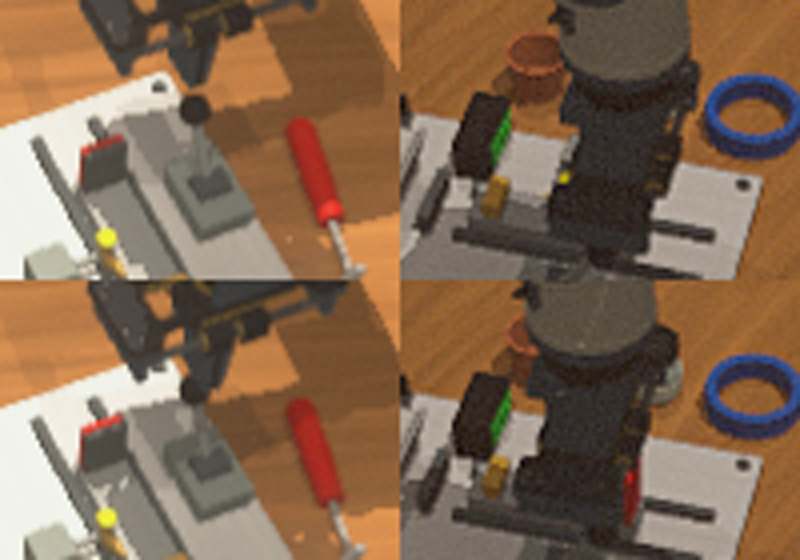

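```bash
cat >> h.py <<'E'
def proj(cal,p):
    T=np.linalg.inv(np.array(cal["cam_to_world"]));q=(T@np.r_[p,1])[:3];r=q[:2]/q[2];r=r*(1+cal["k1"]*(r@r));K=np.array(cal["intrinsics"]);return (K[:2,:2]@r+K[:2,2]).round(1)
E
python3 - <<'E'
from h import *
T=arm.current_ee_pos();print(fx(T))
for n in("scene","side"):
    c=arm.get_calibration(n);print(n)
    for l,p in(("tcp",T),("front",T+.016*X),("back",T-.016*X),("tcp-.06",W(-.06,.078,.083)),("knob0",W(-.0395,.078,.0918)),("knob.3",W(-.0207,.078,.1009)),("knob up",W(0,.078,.104)),("knob1.2",W(.0395,.078,.0918))):print(l,proj(c,p))
E
```

```text
[-0.03565104  0.07807484  0.0828551 ]
scene
tcp [303.4 174.7]
front [305.8 178.5]
back [301.1 171. ]
tcp-.06 [299.9 169.1]
knob0 [303.1 172.2]
knob.3 [306.2 175. ]
knob up [309.5 179.4]
knob1.2 [315.  191.3]
side
tcp [243.9 219.4]
front [239.1 218.5]
back [248.6 220.4]
tcp-.06 [251.1 220.8]
knob0 [245.  217.8]
knob.3 [239.3 214.9]
knob up [233.1 213. ]
knob1.2 [221.5 213.3]
```

```bash
python3 - <<'E'
from h import *
z=lambda im,u,v:cv2.resize(im[v:v+60,u:u+80,::-1],(400,300),interpolation=2)
a=z(arm.snapshot("scene"),265,145);b=cv2.resize(arm.snapshot("wrist")[:,:,::-1],(400,300))
print(arm.current_force(),proj(arm.get_calibration("wrist"),W(-.0395,.078,.0918)),proj(arm.get_calibration("wrist"),arm.current_ee_pos()))
arm.move_l(W(0,.078,.083),feed=.08);print(arm.current_force(),arm.current_t())
c=z(arm.snapshot("scene"),265,145);d=cv2.resize(arm.snapshot("wrist")[:,:,::-1],(400,300))
cv2.imwrite("pics/g.png",np.vstack([np.hstack([a,b]),np.hstack([c,d])]))
E
```

```text
[-0.13856207 -0.86168467  0.78291015] [256.6 234.5] [256.5 223.5]
[-0.11419722  0.16421519  1.0847829 ] 24.6667
```

View pics/g.png

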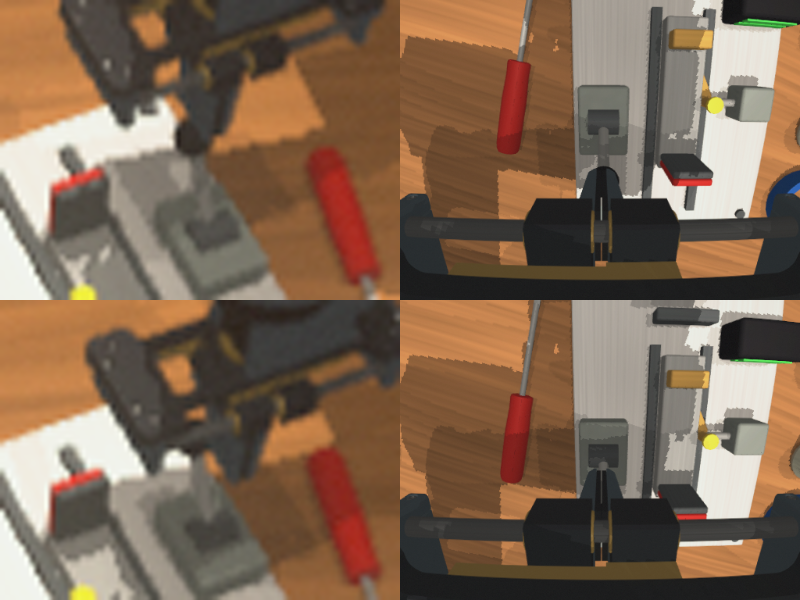

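The wrist view shows the knob on the tool's centre line while the fingers went past with no force, so they passed over it: the closed fingertips' real lower end is about 25 mm higher than I took it to be. I redo the push lower, at TCP z = 0.055, which still clears the 47 mm drum.

```bash
python3 - <<'E'
from h import *
arm.move_l(W(0,.078,.14),feed=.3);arm.move_l(W(-.11,.078,.14),feed=.3);arm.move_l(W(-.11,.078,.055),feed=.2)
Z=.055;arm.sleep(.1);f0=arm.current_force()@X;x=-.08
arm.move_l(W(x,.078,Z),feed=.1)
while x<.03:
    x+=.01 if x<-.005 else .003
    arm.move_l(W(x,.078,Z),feed=.06);f=arm.current_force();print(round(x,4),round(f@X-f0,2),round(f[2],2),round(arm.current_t(),2))
    if f@X-f0<-6:break
v=arm.snapshot("scene");
print(fx(arm.current_ee_pos()))
cv2.imwrite("pics/h0.png",v[:,:,::-1])
E
```

```text
-0.07 -0.56 1.15 27.07
-0.06 0.59 0.66 27.38
-0.05 0.27 0.45 27.7
-0.04 0.37 0.5 28.02
-0.03 0.29 0.05 28.33
-0.02 0.68 -0.31 28.65
-0.01 -0.49 0.17 28.97
0.0 -0.17 0.12 29.28
0.003 0.34 -0.27 29.53
0.006 -0.34 -0.16 29.78
0.009 -0.51 -0.64 30.03
0.012 -8.66 3.57 30.28
[0.01025452 0.07805976 0.05467754]
```

The far stop is felt at x≈0.010, just where geometry puts it. I press slightly more, back off and check.

```bash
python3 - <<'E'
from h import *
arm.move_l(W(.0135,.078,.055),feed=.03);arm.sleep(.15);print(arm.current_force(),fx(arm.current_ee_pos()))
arm.move_l(W(-.06,.078,.055),feed=.12);arm.move_l(W(-.1,.078,.15),feed=.25);arm.move_l(W(-.22,0,.22),feed=.3);print(arm.current_t())
s,d=arm.snapshot("scene"),arm.snapshot("side")
for n,k in(("scene",s),("side",d)):
    c=arm.get_calibration(n)
    for a in(0,1.1,1.2):
        p=proj(c,W(.07*np.sin(a-.6),.078,.034+.07*np.cos(a-.6)));print(n,a,p,k[int(p[1]+.5),int(p[0]+.5)])
z=lambda im,u,v:cv2.resize(im[v:v+110,u:u+110,::-1],(400,400),interpolation=2)
cv2.imwrite("pics/i.png",np.hstack([z(s,240,160),z(d,185,160)]))
E
```

```text
[-13.43815409  -6.79974368   9.21846257] [0.01049319 0.07812221 0.05454601]
32.7333
scene 0 [303.1 172.2] [153 102  60]
scene 1.1 [314.3 189.2] [73 64 57]
scene 1.2 [315.  191.3] [70 61 56]
side 0 [245.  217.8] [76 66 62]
side 1.1 [223.2 212.9] [47 39 33]
side 1.2 [221.5 213.3] [55 37 39]
```

View pics/i.png

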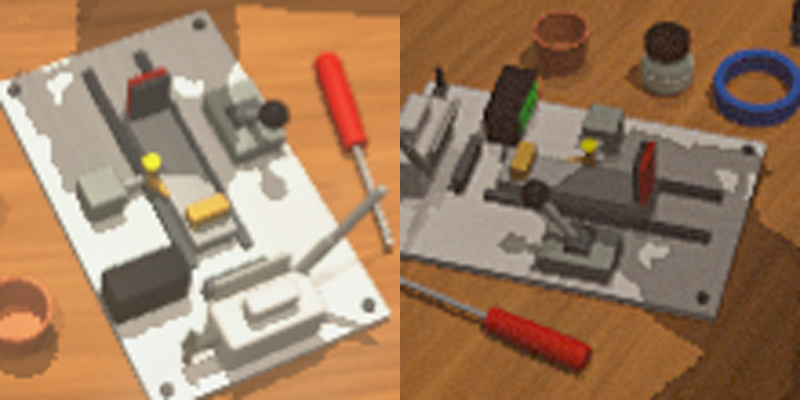

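The knob is at scene pixel (315.1, 191.4), against (315.0, 191.3) expected at 1.2 rad, so the lever is locked over. The carriage is still latched in the middle and the loose things are in place.

```bash
python3 -c "
from rig import arm
print(arm.sign_off())"
```

```text
the job is handed in; nothing more can be done
None
```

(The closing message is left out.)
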